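Lid the evening row and snap its catches

TASK

The evening row is filled: put its blue lid back on so that it sits fully down, then push both of its end catches in past their centre until they snap home over the lid. The plastic is thin: press gently, ease off as soon as a catch snaps, and leave everything else on the drawer unit where it is.

Things in the scene. Friction and masses are not known exactly. Their poses are not given: they have to be found in the camera images.
- organizer: two-tone pill organizer, tub 110 x 196 x 30 mm (x, y, z), held by suction feet, does not move. Origin: centre of its underside; y along its two 7-day rows, z up. Cream morning row (+x half) is lidded, 49 mm high at its rib. Navy evening row (-x half) is open: mouth 49 x 190 mm, centred at x = -27.5 mm, rim 30 mm high. Thin plastic: cracks if the robot pushes on it or a catch with over 16 N.
- evening_lid: loose navy lid, about 45 g: plate 52 x 196 x 3 mm; below it a locating rim 46 x 187 mm, 5 mm deep (1.5 mm play in the mouth, either way round); on top a grip rib 12 wide (x), 60 long (y), 16 mm high. Origin: centre of the rim's underside (plate top 8 mm, rib top 24 mm); y along it. Seated, its origin is 25 mm above the organizer's underside. Do not press it on the tub with over 30 N.
- left_catch: pale grey rocker catch at the organizer's +y end of the evening row: upright plate 30 wide, 35 high, 4 mm thick with a top hook. Origin: its pivot, 14 mm above the underside, 104 mm to +y and 27.5 to -x of the organizer's origin. To push: its top outer edge, open 116.5 mm to +y and 35 mm high, home 107 and 38 mm. Its bearings reach 108 mm out, 19 mm high.
- right_catch: the same catch mirrored at the organizer's -y end, pushed towards +y. Either hook clears the open mouth and, home, lies 1 mm above the seated lid; an unseated lid blocks it. Once home, a catch must not be pushed on with over 10 N (its stop is small).
- left_catch_turn (a joint): 0 rad = open, leaning out; 0.42 = home, upright, hooked over the lid. An over-centre spring opposes the push, at the top edge about 2 N at first, rising to about 7 N near 0.2 to 0.26 rad (more if the finger rubs: the edge rises 3 mm as it goes in), nil at 0.36; from there it snaps home by itself onto a stop.
- right_catch_turn (a joint): the same for the right catch: 0 rad = open, 0.36 = centre, 0.42 = home
- glasses_case: bystander: brown glasses case, 60 x 158 x 34 mm, origin under its centre, across the organizer from the lid
- coaster: bystander: round bamboo coaster, 96 mm across, 8 mm thick, origin under its centre; the tumbler stands on it
- tumbler: bystander: glass tumbler, 68 mm across, 95 mm high, origin under its centre, standing on the coaster
- keychain_pillbox: bystander: small green and white pillbox, 50 x 33 x 33 mm, with a 29 mm steel key ring to its +x, origin under the middle of the green part
- hair_clip: bystander: silver metal hair clip, 64 x 11 x 14 mm, origin under its centre
- alarm_clock: bystander: cream alarm clock, 45 x 95 x 82 mm, origin under its centre

How it is judged:
On the way:
1. the blue lid sits fully down in the evening row (z of evening_lid in the frame of organizer below 0.0265 m and x of evening_lid in the frame of organizer between -0.0315 and -0.0235 m and y of evening_lid in the frame of organizer between -0.004 and 0.004 m and angle between the y axis of evening_lid and the y axis of organizer, either way round below 0.04 rad and angle between evening_lid's own z axis and vertical below 0.03 rad), for 0.2 s.
At the end, for the whole second after the job is handed in: The blue lid sits in the evening row, down to within 1.5 mm, within 4 mm of centre each way and level within 0.03 rad, at rest, and both evening catches are snapped home over it (joints above 0.38 of 0.42 rad) (all of step 1 and value of joint each of left_catch_turn, right_catch_turn above 0.38 rad and linear speed of evening_lid below 0.02 m/s); the robot touches nothing.
It fails at once if the robot pushes on the organizer or its catches with more than 16 N (contact force between any of the fingers, the arm and organizer above 16 N).
It fails at once if the lid is pressed on the organizer with more than 30 N (contact force between evening_lid and organizer above 30 N).
It fails at once if a catch that has already snapped home is still pushed with more than 10 N ((value of joint left_catch_turn above 0.4 rad and contact force between the fingers and left_catch above 10 N) or (value of joint right_catch_turn above 0.4 rad and contact force between the fingers and right_catch above 10 N)).
It fails at once if a bystander is moved more than 20 mm or the tumbler is tipped (distance of any of glasses_case, coaster, tumbler, keychain_pillbox, hair_clip, alarm_clock from where it was at the start of the episode above 0.02 m or angle between tumbler's own z axis and vertical above 0.2 rad).
It also fails if it takes over 72 s, if anything falls off the work surface, if the arm or the gripper's body presses on something with over 40 N, if the wrist force passes 120 N, or if a joint passes its speed limit or range.

ROBOT

A 6-joint arm with a two-finger parallel gripper is mounted at the origin on the work surface. World frame = base frame: x ahead of the robot, y to its left, z up, the work surface at z = 0. Lengths are in m, angles in rad, forces in N, time in s.
With the tool pointing down it reaches from about 0.35 to 0.975 m from the base axis. Payload 4.9 kg.
Tool frame: the origin (TCP) lies between the finger pads; the fingertips stand 19 mm ahead of it and the grasp point (between the pads) is the TCP; z points along the fingers, y is the line along which they close (so a half turn about z gives the same grasp; the last joint's range is limited). The gripper opens to 85 mm and grips with 20 to 120 N. Pads are 22 mm wide; open, the fingers measure 114 mm over their backs; the gripper's body (76 mm by 85 mm) begins 54 mm behind the grasp point. The pads swing forward as they close: fully open they stand 13 mm farther back than shut.
Start: joints at [-1.312, 0.053, 1.613, -0, 1.476, -0.119], TCP at [0.231, -0.581, 0.25] pointing down, gripper open.
Joint ranges: [-3.01, 3.01], [-1.01, 2.22], [0.06, 2.58], [-1.02, 4.17], [0.09, 2.62], [-3.14, 3.14]. Speed limits (rad/s): [2.57, 2.57, 3.14, 3.14, 3.14, 3.14].

INTERFACE

Orientations are given as a rotation vector (axis times angle).
In Python, from station import ctrl gives the robot as it stands. The module is installed in compiled form; this text tells all that it offers.
- The arm moves only by the tool servo_tool, never from a script. Its argument "increments" is a list that holds one entry, the list of rows, each a list of 5 numbers: the finger opening in cm, from 0 to 8.54, then the shift along the tool's x, y, z in cm, then the turn about the tool's z in degrees. A call has 1 to 5 rows; each row is the pose to reach, as a shift and turn from the pose commanded when the call began, along the tool's axes at that moment; what a row does not reach only later rows make up. A row lasts 1/10 s, in which the tool goes at most 50 mm and 8.59 degrees, less where a joint would pass 70% of its speed; a pose out of reach is approached as far as the arm can. A call with a gripper value outside its range is refused whole. The fingers move at their own pace and stop on an object; "newtons" is the grip in N (left out, the last holds). Time passes only in rows, so rows that repeat a pose let the fingers close. It gives the time, the measured TCP pose, the force, the opening and the grip force at its end, in the units of the state.
- ctrl.get_obs(): the state, without advancing time (a new reading comes with each control period).
- ctrl.get_image(name): name is "side" or "top"; returns a dict with "img" (480x640x3 uint8, red, green, blue), "fx", "fy", "cx", "cy" (pixels), "rvec" (rotation vector, rad) and "tvec" (3), from world to camera coordinates, as OpenCV has them. Camera axes: x right, y down, z forward; pixel columns grow to the right and rows downward; lengths in m; the calibration is good to about 2 mm. A picture is of the moment at which its call begins. There is no depth.
- ctrl.finish_job(): hands the job in; it is judged then, once.
The state is a dict: "t": time; "q": joint angles; "dq": joint speeds; "effort": joint torques, N m; "tool_pos": TCP position; "tool_rot": TCP orientation; "contact_force": force on the tool from outside, world axes, zero at the start; "wrist_torque": the same for the moment, N m; "opening": finger opening in m; "grip_force": force on a finger pad.
Only numpy, scipy, OpenCV 4.12 (cv2) and the standard library are available. Lean on these libraries where they do the work, as an engineer would, in place of code of your own. Each camera call takes 0.05 s, during which the arm holds its last target. There are 200 camera calls.

## Working session

There is one attempt and no reset: what is moved stays moved. The work goes in short steps, Python scripts to look and compute and a tool call to move; the robot and the scene stay as the last step left them, time stands still between calls to the robot, and variables do not carry over. Pictures are saved under pics/ and viewed, at most 10 in all, crops included, and the job is handed in when it is done.

Besides the shell and the picture viewer there is one more tool, called after "Request:" as name(argument=value, ...), one argument or row to a line, values as JSON. servo_tool: Moves the arm, as the interface text tells. Its arguments: {"type":"object","properties":{"increments":{"type":"array"},"newtons":{"type":"number"}},"required":["increments"]}

```bash
mkdir -p pics; cat > h.py <<'E'
import cv2,numpy as np
from station import ctrl
def cam(n):
    d=ctrl.get_image(n);d['R']=cv2.Rodrigues(np.array(d['rvec'],float))[0];d['t']=np.array(d['tvec'],float).ravel();return d
def ray(d,u,v):
    r=d['R'].T@np.array([(u-d['cx'])/d['fx'],(v-d['cy'])/d['fy'],1.]);return -d['R'].T@d['t'],r
def onz(d,u,v,z):
    c,r=ray(d,u,v);return c+r*(z-c[2])/r[2]
def tri(d1,p1,d2,p2):
    c1,r1=ray(d1,*p1);c2,r2=ray(d2,*p2)
    s=np.linalg.lstsq(np.c_[r1,-r2],c2-c1,rcond=None)[0];a=c1+r1*s[0];b=c2+r2*s[1]
    return (a+b)/2,np.linalg.norm(a-b)
def proj(d,P):
    p=d['R']@np.array(P,float)+d['t'];return p[0]/p[2]*d['fx']+d['cx'],p[1]/p[2]*d['fy']+d['cy']
def save(d,f,box=None,k=1):
    i=d['img'][...,::-1]
    if box: x0,y0,x1,y1=box;i=i[y0:y1,x0:x1]
    cv2.imwrite('pics/'+f,cv2.resize(i,None,fx=k,fy=k,interpolation=cv2.INTER_CUBIC))
E
python3 - <<'E'
from h import *
for n in('top','side'):
    d=cam(n);save(d,n+'0.png');np.save(n+'0.npy',d,allow_pickle=True);print(n,ray(d,320,240),d['fx'])
o=ctrl.get_obs();print(o)
E
```

```text
top (array([ 0.45551059, -0.01154723,  0.93710401]), array([ 0.16553094, -0.0169251 , -0.98626231])) 468.3329405490378
side (array([0.24541036, 0.7585927 , 0.77076296]), array([ 0.31663181, -0.68250144, -0.65880884])) 568.247035527606
{'t': 0.1, 'q': array([-1.31201439e+00,  5.32969013e-02,  1.61411704e+00, -4.68140209e-06,
        1.47599340e+00, -1.19025173e-01]), 'dq': array([ 0.00096919,  0.00044999, -0.0040682 , -0.00107373, -0.00117565,
       -0.00097015]), 'effort': array([ 2.40331810e-04, -3.94903779e+01, -3.71363533e+01, -8.79080949e-05,
        3.91446098e-03, -1.71683723e-05]), 'tool_pos': array([ 0.23040502, -0.58043149,  0.24920585]), 'tool_rot': array([-3.08392810e+00, -5.89595578e-01,  2.06209769e-04]), 'contact_force': array([ 0.12965854, -0.20308148, -0.14570715]), 'wrist_torque': array([-0.00680434,  0.01519803, -0.03646552]), 'grip_force': 0.0, 'opening': 0.08578701771015204}
```

View pics/top0.png

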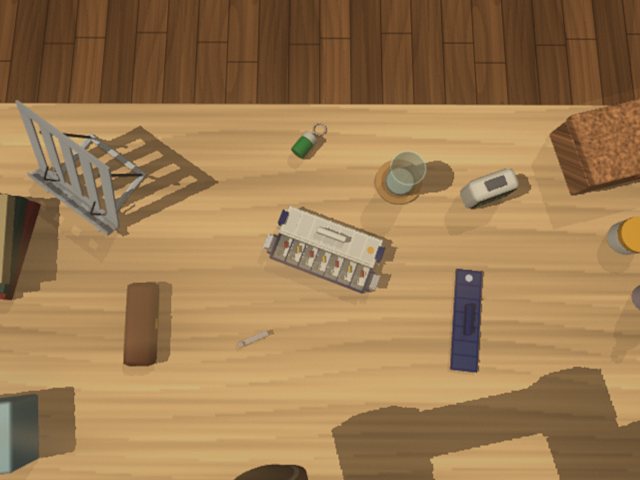

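View pics/side0.png

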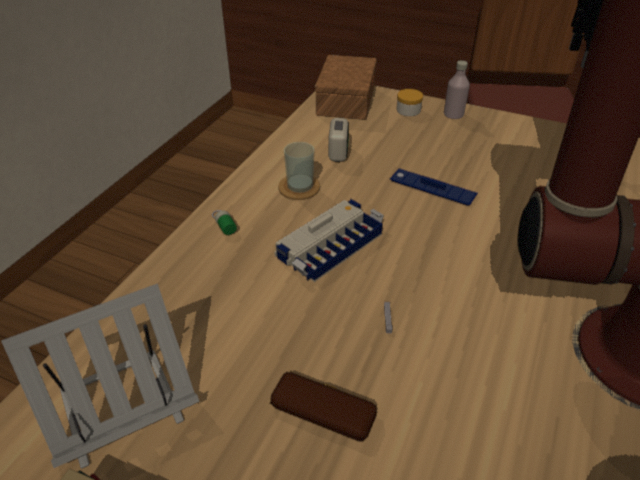

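The top view shows the open navy row at about (325,262), with catches at (271,243) and (377,280). The lid is at (466,320) with its rib at (469,319). The side view shows the organizer at (330,240) and the lid at (433,186). I'll take enlarged crops for corner picking and a mask for the lid.

```bash
python3 - <<'E'
from h import *
T=np.load('top0.npy',allow_pickle=True).item();S=np.load('side0.npy',allow_pickle=True).item()
a=cv2.resize(T['img'][195:300,255:395],None,fx=5.6,fy=5.6,interpolation=2)[...,::-1]
cv2.imwrite('pics/t1.png',a)
b=cv2.resize(S['img'][190:290,260:400],None,fx=5.6,fy=5.6,interpolation=2)[...,::-1]
cv2.imwrite('pics/s1.png',b)
for n,d,(x0,y0,x1,y1) in(('top',T,(435,255,500,385)),('side',S,(380,160,490,215))):
    c=d['img'][y0:y1,x0:x1].astype(int);m=((c[...,2]>c[...,0]+12)).astype(np.uint8)
    m=cv2.morphologyEx(m,cv2.MORPH_CLOSE,np.ones((5,5)))
    k=max(cv2.findContours(m,0,2)[0],key=cv2.contourArea);r=cv2.minAreaRect(k)
    bx=cv2.boxPoints(r)+[x0,y0];print(n,bx.round(1).tolist(),cv2.contourArea(k))
    q=cv2.approxPolyDP(cv2.convexHull(k),4,True)[:,0]+[x0,y0];print('poly',q.tolist())
    P=np.array([onz(d,*p,.008) for p in q]);print(P.round(4).tolist(),[np.linalg.norm(P[i]-P[i-1]).round(4) for i in range(len(P))],P.mean(0))
E
```

```text
top [[450.3, 369.8], [456.1, 269.5], [482.0, 271.0], [476.2, 371.2]] 2009.5
poly [[457, 270], [480, 272], [476, 371], [451, 368]]
[[0.552, -0.2999, 0.008], [0.5482, -0.3454, 0.008], [0.3578, -0.3269, 0.008], [0.3632, -0.2792, 0.008]] [np.float64(0.1899), np.float64(0.0456), np.float64(0.1913), np.float64(0.048)] [ 0.45530834 -0.31287536  0.008     ]
side [[390.5, 179.6], [394.7, 166.7], [476.0, 193.0], [471.8, 205.9]] 1016.0
poly [[391, 178], [400, 169], [476, 193], [466, 204]]
[[0.5529, -0.2988, 0.008], [0.5457, -0.3427, 0.008], [0.3597, -0.3217, 0.008], [0.3704, -0.2725, 0.008]] [np.float64(0.1843), np.float64(0.0445), np.float64(0.1871), np.float64(0.0504)] [ 0.45717293 -0.30891057  0.008     ]
```

View pics/t1.png

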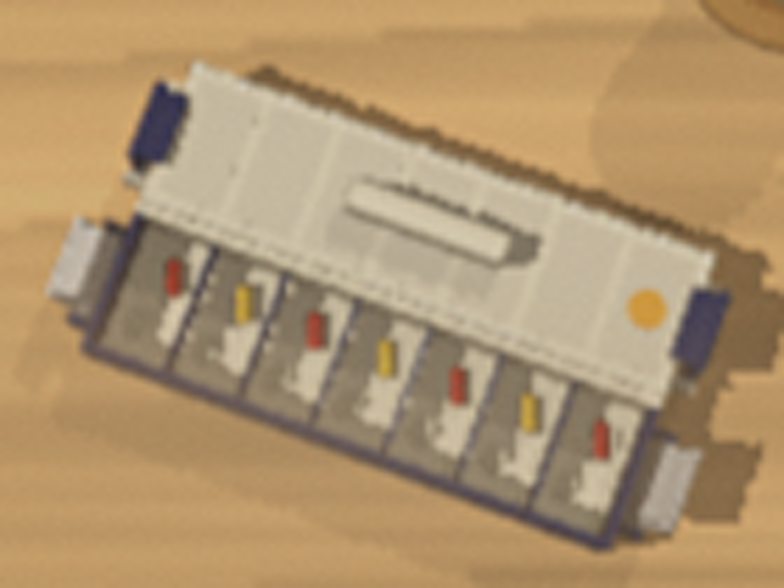

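View pics/s1.png

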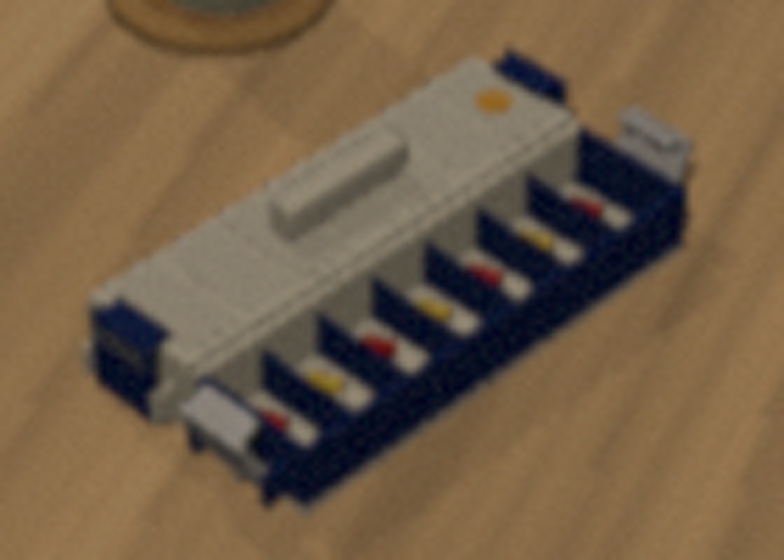

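The top crop shows the cream lid corners at (193,65), (712,255), (655,405) and (140,212). The navy rim's outer corners are at (87,350) and (607,547), and the catches at (75,258) and (670,488). The side crop shows the same cream corners at (92,300), (487,58), (578,125) and (190,360).

```bash
python3 - <<'E'
from h import *
T=np.load('top0.npy',allow_pickle=True).item();S=np.load('side0.npy',allow_pickle=True).item()
t=lambda u,v:((u+.5)/5.6-.5+255,(v+.5)/5.6-.5+195)
s=lambda u,v:((u+.5)/5.6-.5+260,(v+.5)/5.6-.5+190)
for n,a,b in(('c+x+y',(193,65),(92,300)),('c+x-y',(712,255),(487,58)),('c-x-y',(655,405),(578,125)),('c-x+y',(140,212),(190,360)),('rim-x-y',(607,547),(685,183)),('Lcatch+x',(82,218),(208,380)),('Lc-x',(52,292),(183,408))):
    P,e=tri(T,t(*a),S,s(*b));print(n,P.round(4),round(e,4))
A=onz(T,*t(87,350),.03);B=onz(T,*t(607,547),.03);C=[onz(T,*t(*p),.033) for p in((193,65),(712,255),(655,405),(140,212))]
print('rim',A,B,np.linalg.norm(A-B));print(np.round(C,4),[np.linalg.norm(C[i]-C[i-1]).round(4) for i in range(4)])
y=(A-B)[:2];y/=np.linalg.norm(y);x=np.array([y[1],-y[0]])
print('yaw rim',np.degrees(np.arctan2(-x[1]*-1,x[0])),'yaw cream',[np.degrees(np.arctan2(-(p-q)[0],(p-q)[1])) for p,q in((C[0],C[1]),(C[3],C[2]))])
c1=((A+B)/2)[:2]+x*.055;c2=np.mean(C,0)[:2]-x*.0275
print('centre from rim',c1,'evening mouth centre',((A+B)/2)[:2]+x*.0275,'from cream',c2, 'mouth',c2-x*.0275)
E
python3 - <<'E'
import cv2,numpy as np,sys
sys.path.insert(0,'.')
from h import *
import os
T=np.load('top0.npy',allow_pickle=True).item()
i=T['img'][258:382,440:495][...,::-1];cv2.imwrite('pics/l1.png',cv2.rotate(cv2.resize(i,None,fx=5,fy=5,interpolation=2),0))
E
```

```text
c+x+y [0.6763 0.0347 0.0292] 0.0009
c+x-y [ 0.6054 -0.1486  0.0319] 0.0047
c-x-y [ 0.556  -0.1271  0.0301] 0.0019
c-x+y [0.625  0.0532 0.0348] 0.0068
rim-x-y [ 0.507  -0.1095  0.0318] 0.0024
Lcatch+x [0.6152 0.0707 0.0457] 0.0046
Lc-x [0.6023 0.085  0.0465] 0.0228
rim [0.57355742 0.07021063 0.03      ] [ 0.50597033 -0.11000421  0.03      ] 0.19247182336448299
[[ 0.675   0.0343  0.033 ]
 [ 0.6075 -0.1479  0.033 ]
 [ 0.5548 -0.127   0.033 ]
 [ 0.622   0.0523  0.033 ]] [np.float64(0.0559), np.float64(0.1943), np.float64(0.0567), np.float64(0.1915)]
yaw rim -20.557862491516747 yaw cream [np.float64(-20.32722314052478), np.float64(-20.55421778849265)]
centre from rim [ 0.59126137 -0.03921021] evening mouth centre [ 0.56551262 -0.0295535 ] from cream [ 0.5890439  -0.03740345] mouth [ 0.56329516 -0.02774673]
```

View pics/l1.png

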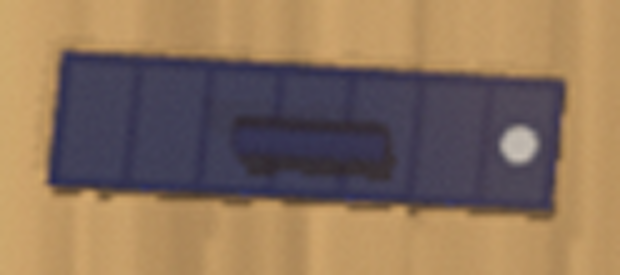

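The rotated lid crop shows plate corners at (65,52), (563,80), (551,213) and (50,185). The rib is near x 236–390, y 118–160. I'll turn these corners into the lid pose.

```bash
python3 - <<'E'
from h import *
T=np.load('top0.npy',allow_pickle=True).item()
t=lambda x,y:((y+.5)/5-.5+440,(619-x+.5)/5-.5+258)
C=np.array([onz(T,*t(*p),.008) for p in((63,50),(565,78),(553,213),(48,187))]);print(C.round(4),[np.linalg.norm(C[i]-C[i-1]).round(4) for i in range(4)],'ctr',C.mean(0))
for p,q in((C[1],C[0]),(C[2],C[3])):print('long axis deg',np.degrees(np.arctan2((p-q)[1],(p-q)[0])))
print('rib ctr', np.mean([onz(T,*t(*p),.024) for p in((236,120),(386,130),(388,158),(240,150))],0))
import scipy.spatial.transform as st
o=ctrl.get_obs();R=st.Rotation.from_rotvec(o['tool_rot']).as_matrix();print(R.round(3),o['tool_pos'])
E
```

```text
[[ 0.3617 -0.2765  0.008 ]
 [ 0.5552 -0.2965  0.008 ]
 [ 0.5506 -0.3499  0.008 ]
 [ 0.3564 -0.3287  0.008 ]] [np.float64(0.0525), np.float64(0.1945), np.float64(0.0536), np.float64(0.1954)] ctr [ 0.45596135 -0.31291557  0.008     ]
long axis deg -5.912271897416188
long axis deg -6.2249847493663735
rib ctr [ 0.45639232 -0.31055698  0.024     ]
[[ 0.929  0.369 -0.   ]
 [ 0.369 -0.929  0.002]
 [ 0.    -0.002 -1.   ]] [ 0.23040502 -0.58043149  0.24920585]
```

Request:
servo_tool(
  increments=[
    [[4,4.2,-2.2,1.5,7],[4,8.3,-4.5,3,14],[4,12.5,-6.7,4.5,21],[4,16.7,-8.9,6,27.6],[4,20.5,-11,7.5,27.6]],
  ],
  newtons=30,
)

```text
t: 0.6
tool_pos: [0.3814, -0.401, 0.1743]
tool_rot: [-3.137, 0.166, 0.0]
contact_force: [1.1, -1.7, 0.5]
opening: 0.0401
grip_force: 0.0
```

Request:
servo_tool(
  increments=[
    [[4,2.2,-3.2,3.3,0],[4,4.3,-6.4,6.6,0],[4,6.5,-9.6,10,0],[4,6.5,-9.6,11.5,0],[4,6.5,-9.6,11.5,0]],
  ],
)

```text
t: 1.1
tool_pos: [0.4534, -0.3112, 0.0563]
tool_rot: [-3.133, 0.159, 0.01]
contact_force: [-0.7, -0.3, -0.1]
opening: 0.0398
grip_force: 0.0
```

```bash
python3 - <<'E'
from h import *
o=ctrl.get_obs();print(o['tool_pos'],o['tool_rot'],o['contact_force'])
d=cam('top');s=cam('side')
a=cv2.resize(d['img'][255:385,420:520],None,fx=4,fy=4,interpolation=2);b=cv2.resize(s['img'][130:230,370:490],None,fx=4.4,fy=4.4,interpolation=2)
im=np.zeros((560,400+528+0,3),np.uint8);im[:520,:400]=a;im[:440,400:928]=b
cv2.imwrite('pics/g1.png',cv2.resize(im,None,fx=.86,fy=.86)[...,::-1])
E
```

```text
[ 0.45342551 -0.31116525  0.05628159] [-3.13257405  0.15927004  0.00964943] [-0.67865998 -0.33478325 -0.05698832]
```

View pics/g1.png

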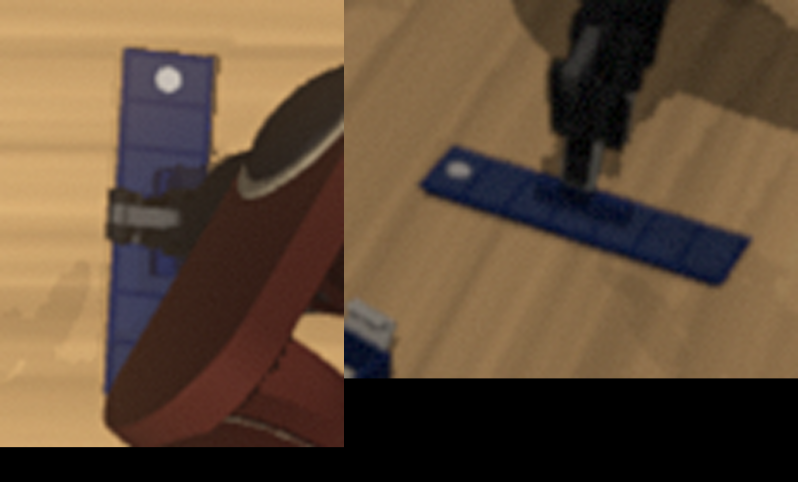

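The fingers straddle the rib, so I'll go down and grip.

Request:
servo_tool(
  increments=[
    [[4,0,0,1,0],[3,0,0,2,0],[3,0,0,2.5,0],[3,0,0,2.8,0],[3,0,0,2.8,0]],
  ],
)

```text
t: 1.7
tool_pos: [0.4547, -0.3142, 0.0317]
tool_rot: [-3.137, 0.164, 0.001]
contact_force: [-0.0, -0.4, -0.5]
opening: 0.0302
grip_force: 0.0
```

Request:
servo_tool(
  increments=[
    [[1.6,0,0.1,0.1,0],[0.8,0,0.1,0.1,0],[0.8,0,0.1,0.1,0],[0.8,0,0.1,0.1,0],[0.8,0,0.1,0.1,0]],
  ],
  newtons=35,
)

```text
t: 2.2
tool_pos: [0.4552, -0.3155, 0.0316]
tool_rot: [3.137, -0.163, 0.001]
contact_force: [0.5, 0.2, 0.7]
opening: 0.0106
grip_force: 37.2
```

Request:
servo_tool(
  increments=[
    [[0.8,0,0,-1,0],[0.8,0,0,-3,0],[0.8,0,0,-5.5,0],[0.8,0,-1,-8,0],[0.8,0,-2,-8.5,0]],
  ],
)

```text
t: 2.7
tool_pos: [0.4589, -0.2967, 0.1205]
tool_rot: [3.133, -0.164, 0.009]
contact_force: [-0.3, -0.5, -0.5]
opening: 0.0109
grip_force: 37.0
```

Request:
servo_tool(
  increments=[
    [[0.8,0.9,-3,0,-7.5],[0.8,1.8,-6,0,-15],[0.8,2.7,-9,0,-22.5],[0.8,3.6,-12,0,-30],[0.8,4.5,-15,0,-37.5]],
  ],
)

```text
t: 3.2
tool_pos: [0.5171, -0.149, 0.1154]
tool_rot: [-3.02, -0.862, 0.002]
contact_force: [0.6, 0.7, -0.3]
opening: 0.011
grip_force: 37.0
```

Request:
servo_tool(
  increments=[
    [[0.8,2,-1.5,0,-7.5],[0.8,4.2,-3.1,0,-15],[0.8,6.3,-4.7,0,-22.5],[0.8,8.4,-6.2,0,-30],[0.8,10.3,-7.7,0,-37.6]],
  ],
)

```text
t: 3.7
tool_pos: [0.5645, -0.0297, 0.1153]
tool_rot: [-2.58, -1.79, 0.002]
contact_force: [0.4, 0.1, -0.7]
opening: 0.0111
grip_force: 37.0
```

Request:
servo_tool(
  increments=[
    [[0.8,0,0,0.5,0],[0.8,0,0,1.5,0],[0.8,0,0,2,0],[0.8,0,0,2,0],[0.8,0,0,2,0]],
  ],
)

```text
t: 4.2
tool_pos: [0.5644, -0.0321, 0.0958]
tool_rot: [-2.588, -1.78, 0.001]
contact_force: [-0.9, -0.6, -0.4]
opening: 0.0108
grip_force: 37.0
```

```bash
python3 - <<'E'
from h import *
o=ctrl.get_obs();print(o['tool_pos'],o['tool_rot'],o['contact_force'])
d=cam('top');s=cam('side');np.save('top1.npy',d);np.save('side1.npy',s)
a=cv2.resize(d['img'][190:310,245:405],None,fx=2.5,fy=2.5,interpolation=2);b=cv2.resize(s['img'][180:300,255:415],None,fx=5,fy=5,interpolation=2)
im=np.zeros((600,800,3),np.uint8);im[:]=b
cv2.imwrite('pics/p1.png',im[...,::-1]);cv2.imwrite('pics/p1t.png',cv2.resize(a,None,fx=2,fy=2)[...,::-1])
E
```

```text
[ 0.5643893  -0.03205302  0.09577619] [-2.58768904e+00 -1.78029699e+00  1.22332569e-03] [-0.87855907 -0.55008275 -0.39547777]
```

View pics/p1.png

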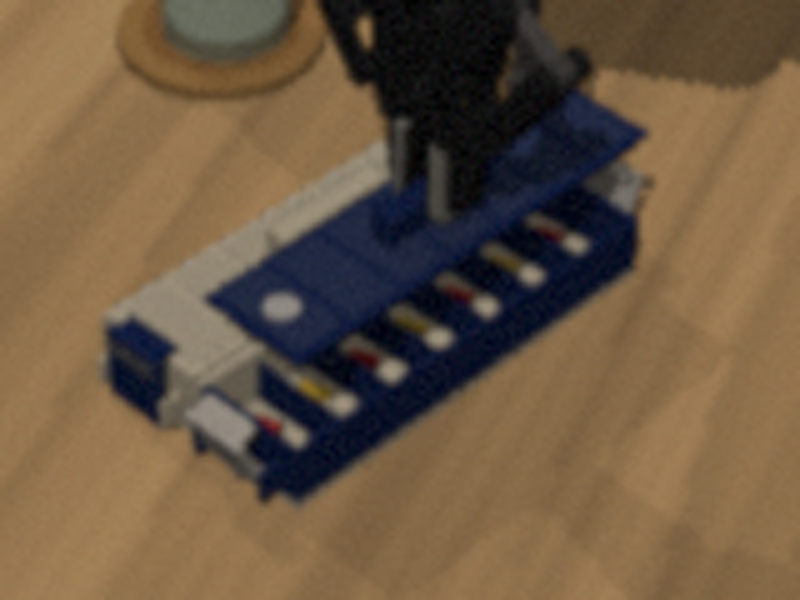

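View pics/p1t.png

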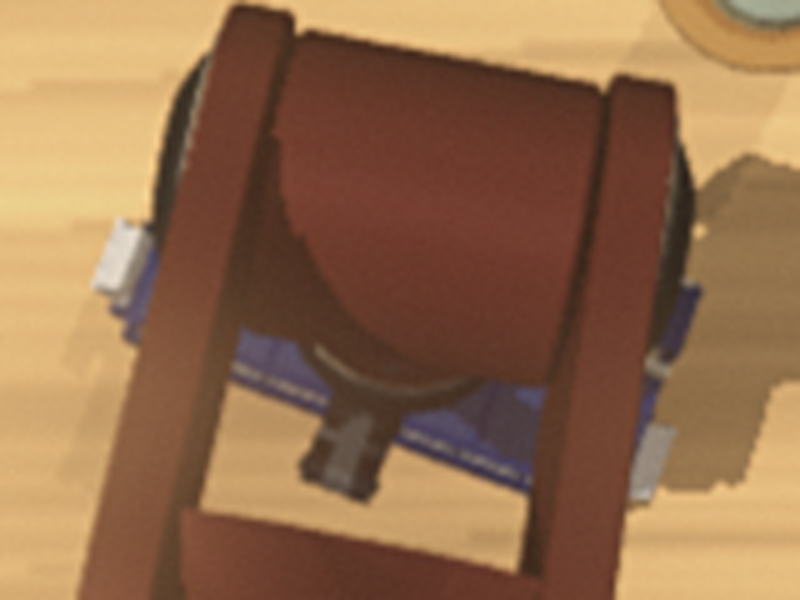

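The side crop shows the held lid's corners at about (210,300), (300,360), (648,132) and (570,95). In the top crop the arm hides most of the lid. I'll place both the lid and the organizer through the same side camera so that calibration bias cancels.

```bash
python3 - <<'E'
from h import *
S=np.load('side1.npy',allow_pickle=True).item();T=np.load('top1.npy',allow_pickle=True).item();S0=np.load('side0.npy',allow_pickle=True).item()
s=lambda u,v:((u+.5)/5-.5+255,(v+.5)/5-.5+180)
y=np.array([.351,.936]);x=np.array([.936,-.351])
L=np.array([onz(S,*s(*p),.072) for p in((210,300),(300,360),(648,132),(570,95))])
print(L.round(4),'c',L.mean(0),[np.linalg.norm(L[i]-L[i-1]).round(4) for i in range(4)])
for a,b in((0,3),(1,2)):v=L[a]-L[b];print('axis',np.degrees(np.arctan2(v[1],v[0])))
s1=lambda u,v:((u+.5)/5.6-.5+260,(v+.5)/5.6-.5+190)
C=np.array([onz(S0,*s1(*p),.033) for p in((92,300),(190,360),(578,125),(487,58))])
print(C.round(4),[np.linalg.norm(C[i]-C[i-1]).round(4) for i in range(4)])
for a,b in((0,3),(1,2)):v=C[a]-C[b];print('axis',np.degrees(np.arctan2(v[1],v[0])))
B=onz(S0,*s1(685,183),.03);print('rim -x-y',B[:2],'-> mouth ctr',B[:2]+x*.0275+y*.098,'cream->',C.mean(0)[:2]-x*.055)
# lid white dot both views; lid outline checks in the top view: blue edge line
for d,n in((S,'s'),(T,'t')):
    c=d['img'].astype(int);print(n)
t=lambda u,v:((u+.5)/5-.5+245,(v+.5)/5-.5+190)
for p in((235,375),(530,490)):print('top lid -x edge',onz(T,*t(*p),.072))
e=[onz(T,*t(*p),.072)[:2] for p in((235,375),(530,490))]
print('edge angle',np.degrees(np.arctan2(*(e[0]-e[1])[::-1])),'x-offset of edge centre +26mm:',[(q@x)+.026 for q in e],'target',np.array([.5645,-.0287])@x, 'tcp',np.array([.5644,-.032])@x)
E
```

```text
[[ 0.6216  0.0517  0.072 ]
 [ 0.5768  0.0679  0.072 ]
 [ 0.5073 -0.1122  0.072 ]
 [ 0.5445 -0.1224  0.072 ]] c [ 0.5625285  -0.02873541  0.072     ] [np.float64(0.1904), np.float64(0.0476), np.float64(0.1931), np.float64(0.0386)]
axis 66.11932185276716
axis 68.88881486082305
[[ 0.6746  0.0384  0.033 ]
 [ 0.6294  0.0519  0.033 ]
 [ 0.5557 -0.1235  0.033 ]
 [ 0.6025 -0.1476  0.033 ]] [np.float64(0.1995), np.float64(0.0472), np.float64(0.1903), np.float64(0.0527)]
axis 68.82089890721414
axis 67.21428138712217
rim -x-y [ 0.50881983 -0.1113193 ] -> mouth ctr [ 0.56895783 -0.0292438 ] cream-> [ 0.56407026 -0.02588516]
s
t
top lid -x edge [0.5541991  0.02628668 0.072     ]
top lid -x edge [ 0.51208942 -0.08278662  0.072     ]
edge angle 68.89003562616524 x-offset of edge centre +26mm: [np.float64(0.5355037288414571), np.float64(0.5343737979923374)] target 0.5384457 tcp 0.5395104000000001
```

Request:
servo_tool(
  increments=[
    [[0.8,0,0,1,0],[0.8,0,0,2,0],[0.8,0,0,2.7,0],[0.8,0,0,2.9,0],[0.8,0,0,2.9,0]],
  ],
)

```text
t: 4.8
tool_pos: [0.5643, -0.0312, 0.0664]
tool_rot: [-2.586, -1.782, 0.002]
contact_force: [0.1, 0.3, 0.4]
opening: 0.0111
grip_force: 37.0
```

```bash
python3 - <<'E'
from h import *
o=ctrl.get_obs();print(o['tool_pos'],o['tool_rot'],o['contact_force'])
d=cam('top');s=cam('side');np.save('top2.npy',d);np.save('side2.npy',s)
im=np.zeros((600,800,3),np.uint8)
im[:,:]=cv2.resize(s['img'][190:290,265:395],(800,600),interpolation=2)
cv2.imwrite('pics/p2.png',im[...,::-1])
E
```

```text
[ 0.56434475 -0.03123057  0.06638071] [-2.58579463e+00 -1.78212141e+00  1.80843342e-03] [0.13634674 0.27507617 0.38187774]
```

View pics/p2.png

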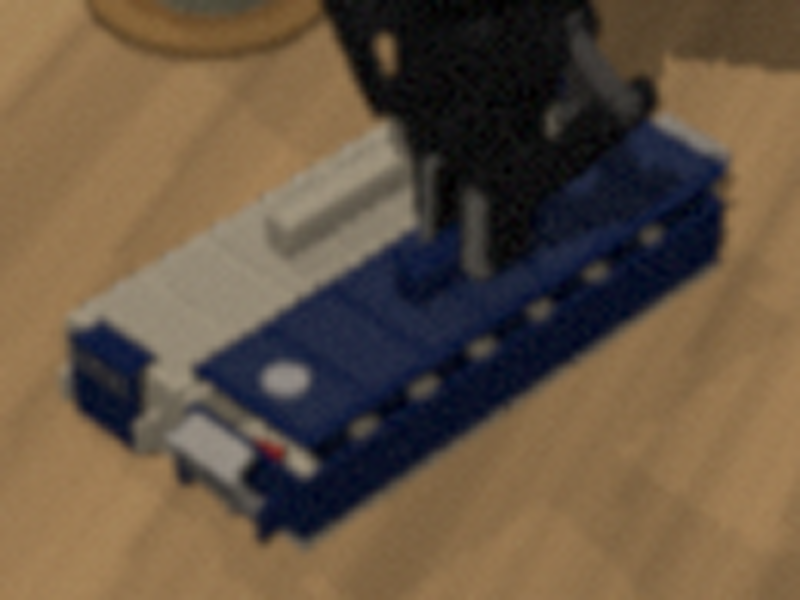

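The side crop shows the lid held just above the mouth. Its near corner is at (305,445), left corner at (200,370) and far corner at (727,157). The tub's bottom corners are at (305,541) and (717,264), and its far rim corner is at about (722,195). I'll compare them in organizer axes.

```bash
python3 - <<'E'
from h import *
S=np.load('side2.npy',allow_pickle=True).item();T0=np.load('top0.npy',allow_pickle=True).item();S0=np.load('side0.npy',allow_pickle=True).item()
s=lambda u,v:((u+.5)/(800/130)-.5+265,(v+.5)/6-.5+190)
a=np.radians(69.3);y=np.array([np.cos(a),np.sin(a)]);x=np.array([y[1],-y[0]])
O=np.array([.5645,-.0287])
def f(n,P,ex=''):
    q=P[:2]-O;print(n,'x %.1f y %.1f mm'%(q@x*1e3,q@y*1e3),ex)
for n,p,z,ex in(('lid-x+y',(305,445),.043,'want -26,98'),('lid+x+y',(200,370),.043,'26,98'),('lid-x-y',(727,157),.043,'-26,-98'),('tub-x+y0',(305,541),0,'-27.5,98'),('tub-x-y0',(717,264),0,'-27.5,-98'),('tub rim -x-y',(724,195),.03,'-27.5,-98')):f(n,onz(S,*s(*p),z),ex)
# line fits, navy vs wood, top0: bottom -x edge; cream edges
def edge(d,P0,P1,z,side,chan,n=40,rng=8):
    # sample perpendicular profiles in the image across segment, take max gradient sub-pixel
    p0,p1=np.array(proj(d,[*P0,z])),np.array(proj(d,[*P1,z]));g=cv2.GaussianBlur(d['img'],(0,0),.7).astype(np.float32)
    t=(p1-p0)/np.linalg.norm(p1-p0);nn=np.array([-t[1],t[0]]);o=np.arange(-rng,rng+.01,.25);out=[]
    for k in np.linspace(.08,.92,n):
        c=p0+k*(p1-p0);xy=(c+o[:,None]*nn).astype(np.float32)
        v=cv2.remap(g,xy[:,0][None],xy[:,1][None],cv2.INTER_LINEAR)[0];v=v@np.array(chan,np.float32)
        gr=np.abs(np.gradient(v));i=gr.argmax();out.append(onz(d,*(c+o[i]*nn),z)[:2]-O)
    out=np.array(out);return np.median(out@x)*1e3,np.median(out@y)*1e3
W=lambda u,v:O+x*u*1e-3+y*v*1e-3
rb=(1,0,-1)
for nm,d in(('top',T0),('side',S0)):
    print(nm,'-x bottom (want -27.5)',edge(d,W(-27.5,90),W(-27.5,-90),0,0,rb,rng=4)[0])
print('top +x edge of cream z33 (want ~80)',edge(T0,W(80.5,90),W(80.5,-90),.033,0,rb,rng=4)[0])
print('top cream ends y (±98)',edge(T0,W(60,98),W(78,98),.033,0,rb,rng=4)[1],edge(T0,W(60,-98),W(78,-98),.033,0,rb,rng=4)[1])
print('side2 tub -x bottom',edge(S,W(-27.5,90),W(-27.5,-90),0,0,rb,rng=4)[0])
E
```

```text
lid-x+y x -23.0 y 96.7 mm want -26,98
lid+x+y x 24.6 y 95.7 mm 26,98
lid-x-y x -20.1 y -101.4 mm -26,-98
tub-x+y0 x -21.9 y 96.4 mm -27.5,98
tub-x-y0 x -23.5 y -96.7 mm -27.5,-98
tub rim -x-y x -23.0 y -97.9 mm -27.5,-98
top -x bottom (want -27.5) -25.503000038202565
side -x bottom (want -27.5) -23.132811082952173
top +x edge of cream z33 (want ~80) 88.51143646365405
top cream ends y (±98) 98.99654783885128 -98.48512399210595
side2 tub -x bottom -22.95163127213442
```

```bash
cat > e.py <<'E'
from h import *
O=np.array([.5645,-.0287]);a=np.radians(69.3);y=np.array([np.cos(a),np.sin(a)]);x=np.array([y[1],-y[0]])
W=lambda u,v:O+x*u*1e-3+y*v*1e-3
def prof(d,P,Q,z,ax,name,rng=12,step=1):
    # mean colour profile along world axis ax (mm offsets) for the segment P-Q at height z
    g=d['img'].astype(np.float32);o=np.arange(-rng,rng+.01,step);v=[]
    dv=x if ax=='x' else y
    for s in o:
        pts=np.array([proj(d,[*(P+k*(Q-P)+dv*s*1e-3),z]) for k in np.linspace(0,1,25)],np.float32)
        v.append(cv2.remap(g,pts[:,0][None],pts[:,1][None],1)[0].mean(0))
    v=np.array(v);base=((P-O)@dv)*1e3
    print(name,[f'{base+o[i]:.0f}:'+','.join(f'{c:.0f}' for c in v[i]) for i in range(len(o))])
E
python3 - <<'E'
from e import *
S=np.load('side2.npy',allow_pickle=True).item()
prof(S,W(28,40),W(28,90),.043,'x','lid+x',8)
prof(S,W(-24,40),W(-24,90),.043,'x','lid-x',8)
prof(S,W(-10,97),W(15,97),.043,'y','lid+y',8)
prof(S,W(-15,-99),W(15,-99),.043,'y','lid-y',8)
prof(S,W(58,98),W(75,98),.033,'y','cream+y',6)
E
```

```text
lid+x ['20:31,39,65', '21:31,39,65', '22:31,39,65', '23:32,40,65', '24:38,44,67', '25:49,52,71', '26:66,66,77', '27:86,83,85', '28:106,100,94', '29:124,115,104', '30:136,126,111', '31:144,133,115', '32:147,136,117', '33:148,137,118', '34:148,137,118', '35:148,137,118', '36:148,137,117']
lid-x ['-32:33,35,49', '-31:36,37,47', '-30:38,38,45', '-29:38,38,43', '-28:35,36,42', '-27:30,32,41', '-26:25,29,42', '-25:21,26,46', '-24:18,26,51', '-23:18,27,56', '-22:19,28,59', '-21:21,31,61', '-20:24,33,62', '-19:27,35,63', '-18:30,37,64', '-17:31,39,64', '-16:32,39,65']
lid+y ['89:42,48,69', '90:36,43,66', '91:31,39,64', '92:27,36,63', '93:23,33,62', '94:20,30,61', '95:20,30,60', '96:26,33,59', '97:37,40,58', '98:54,53,61', '99:72,69,67', '100:89,83,74', '101:101,93,81', '102:106,98,84', '103:107,98,84', '104:102,94,82', '105:94,87,79']
lid-y ['-107:137,112,84', '-106:133,112,88', '-105:130,112,92', '-104:127,112,96', '-103:123,112,99', '-102:118,110,99', '-101:112,106,98', '-100:103,98,94', '-99:92,88,88', '-98:78,76,81', '-97:64,64,74', '-96:51,53,68', '-95:41,45,64', '-94:35,40,62', '-93:32,38,61', '-92:31,38,61', '-91:31,38,61']
cream+y ['92:124,116,103', '93:107,101,94', '94:88,84,85', '95:70,69,77', '96:55,56,72', '97:45,49,69', '98:40,46,69', '99:37,44,68', '100:35,43,67', '101:34,41,66', '102:31,38,65', '103:28,36,63', '104:26,34,61']
```

Request:
servo_tool(
  increments=[
    [[0.8,0.1,0.08,0,0],[0.8,0.18,0.15,0.2,0],[0.8,0.18,0.15,0.4,0],[0.8,0.18,0.15,0.5,0],[0.8,0.18,0.15,0.55,0]],
  ],
)

```text
t: 5.4
tool_pos: [0.5668, -0.0302, 0.0616]
tool_rot: [-2.587, -1.783, 0.0]
contact_force: [-0.1, 0.7, 0.4]
opening: 0.0108
grip_force: 37.0
```

Request:
servo_tool(
  increments=[
    [[0.8,0,0,0.1,0],[0.8,0,0,0.15,0],[0.8,0,0,0.2,0],[0.8,0,0,0.2,0]],
  ],
)

```text
t: 5.8
tool_pos: [0.5668, -0.0302, 0.0597]
tool_rot: [-2.587, -1.783, 0.0]
contact_force: [-0.6, 0.4, -1.2]
opening: 0.0105
grip_force: 37.1
```

Request:
servo_tool(
  increments=[
    [[0.8,0,0,0.1,0],[0.8,0,0,0.2,0],[0.8,0,0,0.2,0]],
  ],
)

```text
t: 6.1
tool_pos: [0.5669, -0.0302, 0.0576]
tool_rot: [-2.587, -1.783, 0.0]
contact_force: [-1.0, -0.7, -0.9]
opening: 0.0108
grip_force: 37.1
```

Request:
servo_tool(
  increments=[
    [[0.8,0,0,0.05,0],[0.8,0,0,0.1,0],[0.8,0,0,0.1,0]],
  ],
)

```text
t: 6.4
tool_pos: [0.5669, -0.0302, 0.0567]
tool_rot: [-2.587, -1.783, 0.0]
contact_force: [-0.8, -0.4, -0.2]
opening: 0.0109
grip_force: 37.1
```

Request:
servo_tool(
  increments=[
    [[0.8,0,0,0.05,0],[0.8,0,0,0.1,0],[0.8,0,0,0.1,0]],
  ],
)

```text
t: 6.7
tool_pos: [0.5669, -0.0302, 0.0566]
tool_rot: [-2.586, -1.783, 0.001]
contact_force: [-3.3, 1.5, 5.8]
opening: 0.0109
grip_force: 37.8
```

The lid bottomed at the expected height with 5.8 N, so it is seated. I'll release it and retreat.

Request:
servo_tool(
  increments=[
    [[0.8,0,0,-0.08,0],[2.5,0,0,-0.08,0],[2.5,0,0,-0.08,0],[2.5,0,0,-0.5,0],[2.5,0,0,-1.5,0]],
  ],
)

```text
t: 7.2
tool_pos: [0.5663, -0.0301, 0.0703]
tool_rot: [-2.586, -1.782, 0.002]
contact_force: [0.7, 0.8, 0.3]
opening: 0.0247
grip_force: 0.0
```

Request:
servo_tool(
  increments=[
    [[2,0,0,-2,0],[1,0,0,-5,0],[0,0,0,-6,0],[0,0,0,-6,0]],
  ],
)

```text
t: 7.6
tool_pos: [0.5687, -0.0306, 0.1337]
tool_rot: [2.584, 1.781, 0.006]
contact_force: [0.1, 0.5, 0.1]
opening: -0.0002
grip_force: 0.0
```

Next is the left catch. I'll bring the closed fingers outside its +y end, high first and then down.

Request:
servo_tool(
  increments=[
    [[0,4,0,0,0],[0,8,0,0,0],[0,11.5,0,0,0],[0,13.7,0,0,0],[0,13.7,0,0,0]],
  ],
)

```text
t: 8.1
tool_pos: [0.6153, 0.1001, 0.129]
tool_rot: [-2.583, -1.786, 0.002]
contact_force: [-0.1, -0.8, -0.4]
opening: 0.0001
grip_force: 0.0
```

Request:
servo_tool(
  increments=[
    [[0,0,0,3,0],[0,0,0,5.5,0],[0,0,0,7,0],[0,0,0,7.5,0],[0,0,0,7.5,0]],
  ],
)

```text
t: 8.6
tool_pos: [0.615, 0.0973, 0.0548]
tool_rot: [-2.586, -1.781, 0.003]
contact_force: [-0.3, 0.2, 0.2]
opening: 0.0001
grip_force: 0.0
```

```bash
python3 - <<'E'
from h import *
from scipy.spatial.transform import Rotation as Ro
o=ctrl.get_obs();print(o['tool_pos'],o['tool_rot'])
M=np.array([.5669,-.0302]);a=np.radians(69.17);y=np.array([np.cos(a),np.sin(a)]);x=np.array([y[1],-y[0]])
q=o['tool_pos'][:2]-M;print('org x,y from mouth centre mm',q@x*1e3,q@y*1e3)
s=cam('side')
cv2.imwrite('pics/k1.png',cv2.resize(s['img'][170:290,240:400],(800,600),interpolation=2)[...,::-1])
E
```

```text
[0.61500781 0.09727396 0.05478395] [-2.58649401 -1.78147011  0.00270932]
org x,y from mouth centre mm -0.36581143110676895 136.24917389866957
```

View pics/k1.png

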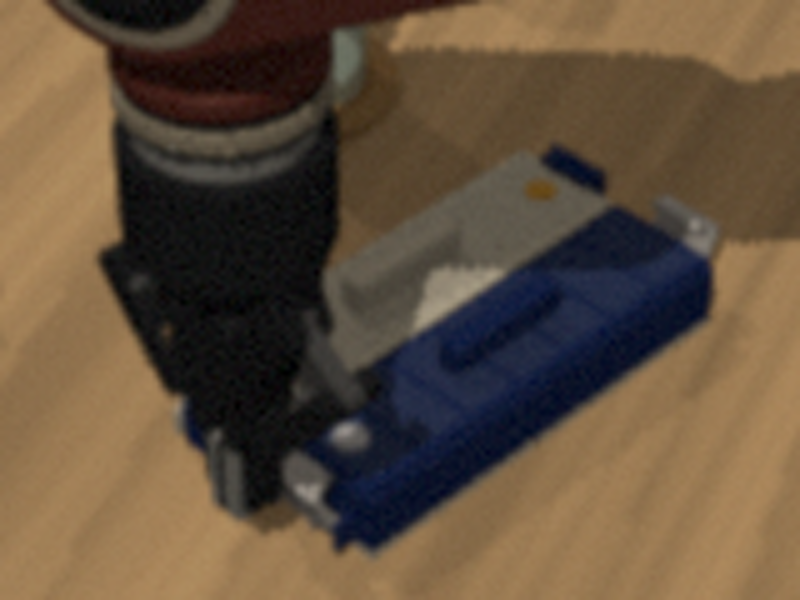

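The lid lies flush, and the fingers stand just outside the left catch at (310,480). I'll lower slightly and advance to contact.

Request:
servo_tool(
  increments=[
    [[0,0,0,0.35,0],[0,0,0,0.65,0],[0,-0.3,0,0.65,0],[0,-0.6,0,0.65,0],[0,-0.6,0,0.65,0]],
  ],
)

```text
t: 9.15
tool_pos: [0.6136, 0.0918, 0.0495]
tool_rot: [2.587, 1.782, 0.0]
contact_force: [0.1, 0.0, -0.5]
opening: 0.0001
grip_force: 0.0
```

Request:
servo_tool(
  increments=[
    [[0,-0.1,0,0,0],[0,-0.2,0,0,0],[0,-0.2,0,0,0]],
  ],
)

```text
t: 9.45
tool_pos: [0.613, 0.0905, 0.0495]
tool_rot: [-2.587, -1.782, -0.001]
contact_force: [0.2, 1.6, -0.3]
opening: -0.0002
grip_force: 0.5
```

Request:
servo_tool(
  increments=[
    [[0,-0.1,0,0,0],[0,-0.1,0,0,0],[0,-0.1,0,0,0]],
  ],
)

```text
t: 9.75
tool_pos: [0.6129, 0.0898, 0.0497]
tool_rot: [-2.587, -1.783, -0.002]
contact_force: [0.4, 2.5, 1.2]
opening: 0.0001
grip_force: 1.7
```

Request:
servo_tool(
  increments=[
    [[0,-0.1,0,-0.03,0],[0,-0.1,0,-0.03,0],[0,-0.1,0,-0.03,0]],
  ],
)

```text
t: 10.05
tool_pos: [0.6125, 0.089, 0.0501]
tool_rot: [-2.587, -1.782, -0.002]
contact_force: [1.9, 5.2, 2.7]
opening: -0.0001
grip_force: 2.5
```

Request:
servo_tool(
  increments=[
    [[0,-0.1,0,-0.05,0],[0,-0.1,0,-0.05,0],[0,-0.1,0,-0.05,0]],
  ],
)

```text
t: 10.35
tool_pos: [0.6122, 0.0882, 0.0505]
tool_rot: [-2.587, -1.782, -0.003]
contact_force: [0.8, 5.5, 2.7]
opening: -0.0001
grip_force: 2.8
```

Request:
servo_tool(
  increments=[
    [[0,-0.1,0,-0.05,0],[0,-0.1,0,-0.05,0],[0,-0.1,0,-0.05,0]],
  ],
)

```text
t: 10.65
tool_pos: [0.6119, 0.0874, 0.051]
tool_rot: [-2.586, -1.782, -0.003]
contact_force: [1.8, 7.1, 1.2]
opening: 0.0001
grip_force: 3.1
```

Request:
servo_tool(
  increments=[
    [[0,-0.1,0,-0.05,0],[0,-0.1,0,-0.05,0],[0,-0.1,0,-0.05,0]],
  ],
)

```text
t: 10.95
tool_pos: [0.6115, 0.0866, 0.0514]
tool_rot: [-2.586, -1.782, -0.003]
contact_force: [2.2, 6.0, 1.5]
opening: -0.0002
grip_force: 3.4
```

Request:
servo_tool(
  increments=[
    [[0,-0.1,0,-0.04,0],[0,-0.1,0,-0.04,0],[0,-0.1,0,-0.04,0]],
  ],
)

```text
t: 11.25
tool_pos: [0.6112, 0.0857, 0.0518]
tool_rot: [-2.586, -1.782, -0.004]
contact_force: [2.6, 6.1, 0.5]
opening: 0.0001
grip_force: 3.5
```

Request:
servo_tool(
  increments=[
    [[0,-0.1,0,-0.04,0],[0,-0.1,0,-0.04,0],[0,-0.1,0,-0.04,0]],
  ],
)

```text
t: 11.55
tool_pos: [0.6108, 0.0845, 0.0522]
tool_rot: [-2.586, -1.782, -0.003]
contact_force: [1.3, 5.7, 1.8]
opening: 0.0
grip_force: 3.1
```

Request:
servo_tool(
  increments=[
    [[0,-0.1,0,-0.03,0],[0,-0.1,0,-0.03,0],[0,-0.1,0,-0.03,0]],
  ],
)

```text
t: 11.85
tool_pos: [0.6096, 0.0821, 0.0519]
tool_rot: [2.586, 1.783, -0.003]
contact_force: [-0.5, -0.4, 0.2]
opening: -0.0
grip_force: 0.0
```

The left catch snapped and the force went to zero. I'll back off and go over to the right catch.

Request:
servo_tool(
  increments=[
    [[0,0.8,0,0,0],[0,1.5,0,0,0],[0,1.5,0,-3,0],[0,1.5,0,-7,0],[0,1.5,0,-8.5,0]],
  ],
)

```text
t: 12.35
tool_pos: [0.6176, 0.0973, 0.1415]
tool_rot: [2.583, 1.781, 0.008]
contact_force: [1.0, 1.0, 0.7]
opening: -0.0001
grip_force: 0.0
```

Request:
servo_tool(
  increments=[
    [[0,-4,0,0,0],[0,-8.5,0,0,0],[0,-13,0,0,0],[0,-17.5,0,0,0],[0,-22,0,0,0]],
  ],
)

```text
t: 12.85
tool_pos: [0.536, -0.1099, 0.1367]
tool_rot: [-2.586, -1.783, 0.001]
contact_force: [0.2, -1.0, 0.5]
opening: 0.0001
grip_force: 0.0
```

Request:
servo_tool(
  increments=[
    [[0,-3.5,0,0,0],[0,-5.2,0,0,0],[0,-5.2,0,0,0],[0,-5.2,0,0,0]],
  ],
)

```text
t: 13.25
tool_pos: [0.5184, -0.1571, 0.1368]
tool_rot: [-2.587, -1.781, 0.0]
contact_force: [0.4, 0.7, 0.2]
opening: 0.0004
grip_force: 0.0
```

```bash
cat > m.py <<'E'
from h import *
o=ctrl.get_obs();print(o['tool_pos'],o['contact_force'])
M=np.array([.5669,-.0302]);a=np.radians(69.17);y=np.array([np.cos(a),np.sin(a)]);x=np.array([y[1],-y[0]])
q=o['tool_pos'][:2]-M;print('org x,y mm',q@x*1e3,q@y*1e3)
E
python3 m.py
```

```text
[ 0.51841692 -0.1571246   0.13676932] [0.41072135 0.74104543 0.18457794]
org x,y mm -0.18027633812144755 -135.86916806099018
```

Request:
servo_tool(
  increments=[
    [[0,-0.1,0,3,0],[0,-0.1,0,6,0],[0,-0.1,0,8.2,0],[0,-0.1,0,8.7,0],[0,-0.1,0,8.7,0]],
  ],
)

```text
t: 13.75
tool_pos: [0.5178, -0.157, 0.0493]
tool_rot: [-2.584, -1.783, 0.002]
contact_force: [0.3, 0.2, -0.7]
opening: -0.0
grip_force: 0.0
```

Request:
servo_tool(
  increments=[
    [[0,0.3,0,0,0],[0,0.5,0,0,0],[0,0.5,0,0,0]],
  ],
)

```text
t: 14.05
tool_pos: [0.521, -0.1536, 0.0516]
tool_rot: [2.585, 1.782, 0.002]
contact_force: [0.6, -0.3, 0.5]
opening: 0.0001
grip_force: 0.0
```

Request:
servo_tool(
  increments=[
    [[0,0.1,0,0,0],[0,0.2,0,0,0],[0,0.2,0,0,0]],
  ],
)

```text
t: 14.35
tool_pos: [0.5207, -0.1517, 0.0504]
tool_rot: [2.587, 1.783, 0.0]
contact_force: [0.6, -0.7, -0.7]
opening: -0.0002
grip_force: 0.0
```

```bash
python3 m.py
```

```text
[ 0.52074335 -0.15169167  0.05038146] [ 0.60894993 -0.67799093 -0.7066874 ]
org x,y mm 0.06216976945275926 -129.96406766620495
```

Request:
servo_tool(
  increments=[
    [[0,0.1,0,0.05,0],[0,0.1,0,0.05,0],[0,0.1,0,0.05,0]],
  ],
)

```text
t: 14.65
tool_pos: [0.5209, -0.1507, 0.0496]
tool_rot: [-2.587, -1.783, 0.0]
contact_force: [0.3, -0.8, 0.4]
opening: 0.0
grip_force: 0.0
```

Request:
servo_tool(
  increments=[
    [[0,0.1,0,0,0],[0,0.1,0,0,0],[0,0.1,0,0,0]],
  ],
)

```text
t: 14.95
tool_pos: [0.5214, -0.1498, 0.0497]
tool_rot: [-2.587, -1.783, 0.0]
contact_force: [0.8, -0.4, -0.5]
opening: -0.0001
grip_force: 0.0
```

Request:
servo_tool(
  increments=[
    [[0,0.1,0,0,0],[0,0.1,0,0,0],[0,0.1,0,0,0]],
  ],
)

```text
t: 15.25
tool_pos: [0.5217, -0.1489, 0.0497]
tool_rot: [-2.587, -1.783, 0.0]
contact_force: [0.1, 0.2, 0.0]
opening: 0.0002
grip_force: 0.0
```

Request:
servo_tool(
  increments=[
    [[0,0.1,0,0,0],[0,0.1,0,0,0],[0,0.1,0,0,0]],
  ],
)

```text
t: 15.55
tool_pos: [0.5221, -0.148, 0.0497]
tool_rot: [2.587, 1.783, -0.0]
contact_force: [-0.6, -0.1, -0.3]
opening: 0.0001
grip_force: 0.0
```

Request:
servo_tool(
  increments=[
    [[0,0.1,0,0,0],[0,0.1,0,0,0],[0,0.1,0,0,0]],
  ],
)

```text
t: 15.85
tool_pos: [0.5224, -0.1473, 0.0498]
tool_rot: [2.586, 1.783, -0.001]
contact_force: [-1.0, -1.1, 0.8]
opening: 0.0002
grip_force: 0.9
```

Request:
servo_tool(
  increments=[
    [[0,0.1,0,0,0],[0,0.1,0,0,0],[0,0.1,0,0,0]],
  ],
)

```text
t: 16.15
tool_pos: [0.5228, -0.1465, 0.05]
tool_rot: [2.586, 1.783, -0.001]
contact_force: [-2.8, -4.0, 2.0]
opening: -0.0002
grip_force: 2.3
```

Request:
servo_tool(
  increments=[
    [[0,0.1,0,-0.04,0],[0,0.1,0,-0.04,0],[0,0.1,0,-0.04,0]],
  ],
)

```text
t: 16.45
tool_pos: [0.523, -0.1458, 0.0504]
tool_rot: [2.586, 1.783, -0.002]
contact_force: [-3.6, -4.8, 3.1]
opening: 0.0001
grip_force: 2.7
```

Request:
servo_tool(
  increments=[
    [[0,0.1,0,-0.05,0],[0,0.1,0,-0.05,0],[0,0.1,0,-0.05,0]],
  ],
)

```text
t: 16.75
tool_pos: [0.5233, -0.145, 0.0508]
tool_rot: [2.586, 1.782, -0.002]
contact_force: [-4.2, -4.4, 3.2]
opening: 0.0003
grip_force: 3.1
```

Request:
servo_tool(
  increments=[
    [[0,0.1,0,-0.05,0],[0,0.1,0,-0.05,0],[0,0.1,0,-0.05,0]],
  ],
)

```text
t: 17.05
tool_pos: [0.5236, -0.1442, 0.0512]
tool_rot: [2.586, 1.782, -0.003]
contact_force: [-2.9, -5.5, 2.8]
opening: 0.0
grip_force: 3.4
```

Request:
servo_tool(
  increments=[
    [[0,0.1,0,-0.05,0],[0,0.1,0,-0.05,0],[0,0.1,0,-0.05,0]],
  ],
)

```text
t: 17.35
tool_pos: [0.5239, -0.1434, 0.0517]
tool_rot: [2.585, 1.782, -0.003]
contact_force: [-3.8, -7.0, 2.1]
opening: 0.0
grip_force: 3.6
```

Request:
servo_tool(
  increments=[
    [[0,0.1,0,-0.04,0],[0,0.1,0,-0.04,0],[0,0.1,0,-0.04,0]],
  ],
)

```text
t: 17.65
tool_pos: [0.5242, -0.1425, 0.052]
tool_rot: [2.585, 1.782, -0.003]
contact_force: [-3.5, -5.6, 1.3]
opening: 0.0001
grip_force: 3.7
```

Request:
servo_tool(
  increments=[
    [[0,0.1,0,-0.04,0],[0,0.1,0,-0.04,0],[0,0.1,0,-0.04,0]],
  ],
)

```text
t: 17.95
tool_pos: [0.5247, -0.1412, 0.0525]
tool_rot: [2.586, 1.782, -0.002]
contact_force: [-3.1, -5.0, 2.9]
opening: 0.0
grip_force: 2.8
```

Request:
servo_tool(
  increments=[
    [[0,0.1,0,-0.03,0],[0,0.1,0,-0.03,0],[0,0.1,0,-0.03,0]],
  ],
)

```text
t: 18.25
tool_pos: [0.5254, -0.1389, 0.0524]
tool_rot: [-2.586, -1.782, -0.002]
contact_force: [0.2, 0.2, -0.2]
opening: 0.0002
grip_force: 0.0
```

It snapped. I'll retreat and check the catches from the images by colour.

Request:
servo_tool(
  increments=[
    [[0,-0.8,0,0,0],[0,-1.5,0,0,0],[0,-1.5,0,-3,0],[0,-1.5,0,-7,0],[0,-1.5,0,-11,0]],
  ],
)

```text
t: 18.75
tool_pos: [0.5191, -0.1538, 0.1631]
tool_rot: [-2.586, -1.781, 0.001]
contact_force: [0.6, -0.0, 0.3]
opening: -0.0001
grip_force: 0.0
```

Request:
servo_tool(
  increments=[
    [[0,-4,-4,0,0],[0,-8,-8,0,0],[0,-12,-12,0,0],[0,-14,-14,0,0],[0,-14,-14,0,0]],
  ],
)

```text
t: 19.25
tool_pos: [0.3355, -0.2363, 0.1622]
tool_rot: [2.593, 1.774, -0.002]
contact_force: [0.6, 1.1, -0.8]
opening: -0.0002
grip_force: 0.0
```

```bash
python3 - <<'E'
from h import *
o=ctrl.get_obs();print(o['tool_pos'],o['contact_force'],o['t'])
M=np.array([.5669,-.0302]);a=np.radians(69.17);y=np.array([np.cos(a),np.sin(a)])
for n in('top','side'):
    d0=np.load(n+'0.npy',allow_pickle=True).item();d1=cam(n)
    for nm,sg in(('L',1),('R',-1)):
        c=M+y*sg*.112
        u,v=map(int,proj(d0,[*c,.037]));r=13
        res=[]
        for d in(d0,d1):
            im=d['img'][v-r:v+r,u-r:u+r].astype(int);m=(np.ptp(im,axis=2)<28)&(im.min(2)>115)
            yy,xx=np.nonzero(m);P=onz(d,xx.mean()+u-r,yy.mean()+v-r,.037) if len(xx) else np.full(3,np.nan)
            res.append((len(xx),((P[:2]-M)@y*1e3).round(1)))
        print(n,nm,'before/after (pix, org y mm)',res)
# lid: outline of blue in the top view
d=cam('top');c=d['img'][190:310,245:405].astype(int);m=((c[...,2]>c[...,0]+12)).astype(np.uint8)
m=cv2.morphologyEx(m,cv2.MORPH_OPEN,np.ones((3,3)));k=max(cv2.findContours(m,0,2)[0],key=cv2.contourArea);r=cv2.minAreaRect(k)
B=np.array([onz(d,*(p+[245,190]),.033) for p in cv2.boxPoints(r)]);print('lid',B.mean(0),[np.linalg.norm(B[i]-B[i-1]).round(3) for i in range(4)])
E
```

```text
[ 0.33547135 -0.23632926  0.16217843] [ 0.5777599   1.11899805 -0.79924315] 19.25
top L before/after (pix, org y mm) [(60, np.float64(110.3)), (84, np.float64(100.7))]
top R before/after (pix, org y mm) [(20, np.float64(-109.4)), (85, np.float64(-99.2))]
side L before/after (pix, org y mm) [(47, np.float64(113.1)), (42, np.float64(99.4))]
side R before/after (pix, org y mm) [(0, np.float64(nan)), (21, np.float64(-97.8))]
lid [0.61270531 0.03672599 0.033     ] [np.float64(0.035), np.float64(0.011), np.float64(0.035), np.float64(0.011)]
```

```bash
python3 -c "
from station import ctrl
print(ctrl.finish_job())"
```

```text
the job is handed in; nothing more can be done
None
```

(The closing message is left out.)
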